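# Put returned fittings back in their picking bins

## Robot

A 6-joint arm with a two-finger parallel gripper is mounted at the origin on the work surface. World frame = base frame: x ahead of the robot, y to its left, z up, the work surface at z = 0. Lengths are in mm, angles in rad, forces in N, time in s.
With the tool pointing down it reaches from about 400 to 925 mm from the base axis. Payload 3.4 kg.
Tool frame: the origin (TCP) lies at the very end of the fingers, on their centre line; the grasp point (between the pads) lies 19 mm behind it; x points along the fingers, y is the direction in which the jaws open and shut, and the axes are right-handed (so a half turn about x gives the same grasp; the last joint's range is limited). The gripper opens to 85 mm and grips with 20 to 120 N. Pads are 22 mm wide; open, the fingers measure 114 mm over their backs; the gripper's body (76 mm by 85 mm) begins 54 mm behind the grasp point. The pads swing forward as they close: fully open they stand 13 mm farther back than shut.
Start: joints at [1.27, 0.307, 1.506, -0, 1.328, -0.073], TCP at [129.878, 560.145, 231.305] pointing down, gripper open.
Joint ranges: [-3.12, 3.12], [-1.05, 2.28], [0.14, 2.33], [-1.42, 4.57], [0.1, 2.73], [-2.68, 2.68]. Speed limits (rad/s): [2.57, 2.57, 3.14, 3.14, 3.14, 3.14].

## Interface

Orientations are given as a unit quaternion [w, x, y, z].
In Python, from station import state, read_camera, hand_in gives the robot as it stands.
- The arm moves only by the tool play_rows, never from a script. Its argument "plan" is a list that holds one entry, the list of rows, each a list of 6 numbers: the shift along the tool's x, y, z in m, then the turn, a rotation vector about the tool's x, y, z in rad. In form: [[[dx, dy, dz, wx, wy, wz], ...]]. A call has exactly 10 rows; each row shifts and turns the commanded pose from where the row before left it, along the tool's axes as they then stand; what a row does not reach is not made up. A row lasts 1/12 s, in which the tool goes at most 41.7 mm and 7.16 degrees, less where a joint would pass 70% of its speed; a pose out of reach is approached as far as the arm can. A call is refused whole if a number of a shift passes 0.0417 or a number of a turn 0.125, either way. A call with a gripper value outside its range is refused whole. "grip" is the finger opening in m, from 0 to 0.0854, set as the call begins (left out, the last holds). The fingers move at their own pace and stop on an object; "newtons" is the grip in N (left out, the last holds). Time passes only in rows, so rows that do not move let the fingers close, or fill a call up. It gives the time, the measured TCP pose, the force and the opening at its end, in the units of the state.
- state(): the state, without advancing time (a new reading comes with each control period).
- read_camera(name): name is "scene" or "side" or "wrist"; returns a dict with "pixels" (400x640x3 uint8, red, green, blue), "intrinsics" (3x3 intrinsics, pixels), "k1" (the pictures are not rectified: a ray, as slopes to the right and down, at radius r is drawn at 1 + k1 r^2 times it, then the intrinsics apply), "rvec" (rotation vector, rad) and "tvec" (3), from world to camera coordinates, as OpenCV has them. Camera axes: x right, y down, z forward; pixel columns grow to the right and rows downward; lengths in mm; the calibration is good to about 2 mm. A picture is of the moment at which its call begins. There is no depth.
- hand_in(): hands the job in, once; it reports no verdict.
The state is a dict: "clock": time; "joint_pos": joint angles; "joint_velocities": joint speeds; "tau": joint torques, N m; "ee_pos": TCP position; "tcp_rot": TCP orientation; "force": force on the tool from outside, world axes, zero at the start; "torque": the same for the moment, N m; "finger_gap": finger opening in mm.
Only numpy, scipy, OpenCV 4.12 (cv2) and the standard library are available. Lean on these libraries where they do the work, as an engineer would, in place of code of your own. Each camera call takes 0.05 s, during which the arm holds its last target.

## Task

Put the four loose fittings on the counter (castor, corner bracket, long pull handle, short pull handle) back into stock: each goes into the empty front bay of the orange bin whose rear compartment holds fittings of its own kind and size. Set each down flat on the bay's floor, the same way up as it stands now, and let go of it. Leave the levelling foot and the roll of tape where they are.

Things in the scene. Friction and masses are not known exactly. Their poses are not given: they have to be found in the camera images.
- castor_mid (a point): Loose castor on its square 44 mm steel plate (4 mm thick), wheel uppermost, 60 mm high, about 120 g. Point: on its axis, 30 mm above the plate's underside; z up. Axle along y: the fork cheeks' outer faces are 27 mm apart along y (22 mm wide in x, 14 to 46 mm up); dark wheel 42 mm across, 17 wide, between and above them.
- bracket_mid (a point): Loose aluminium corner bracket (L with two side gussets), 36 mm wide (y), about 90 g. Base leg flat, 50 mm long (x), 5 thick; upright leg at the -x end 50 mm high. Point: midway between the gussets, 25 mm above the underside, 17 mm from the upright leg's back, 33 mm from the base leg's tip; gussets' outer faces 36 mm apart along y; z up.
- long_mid (a point): Loose steel pull handle, the longer one, standing like a bridge, 34 mm high: bar 120 mm long (y), 14 wide (x), 10 thick, on two 12 mm posts 49 mm either side of the middle, with foot discs 22 mm across, 4 thick. About 110 g. Point: middle of the bar, 29 mm above the feet's underside; z up.
- short_mid (a point): Loose steel pull handle, the shorter one, standing like a bridge, 34 mm high: bar 72 mm long (y), 14 wide (x), 10 thick, on two 12 mm posts 25 mm either side of the middle, with foot discs 22 mm across, 4 thick. About 80 g. Point: middle of the bar, 29 mm above the feet's underside; z up.
- castor_bay (a point): Orange picking bin whose rear compartment holds three castors. Fixed. Front bay 125 mm (x) by 150 mm (y) inside; walls 4 mm thick; above the bay floor: front 22, sides 38, divider 34 mm, sides and back of the 64 mm deep rear compartment also 38 mm (stock rises to 60). Point: centre of the front bay's floor, 4 mm above the table; x to the rear compartment, y across the bin, z up.
- bracket_bay (a point): Orange picking bin whose rear compartment holds three corner brackets. Fixed. Front bay 125 mm (x) by 150 mm (y) inside; walls 4 mm thick; above the bay floor: front 22, sides 38, divider 34 mm, sides and back of the 64 mm deep rear compartment also 38 mm (stock rises to 60). Point: centre of the front bay's floor, 4 mm above the table; x to the rear compartment, y across the bin, z up.
- long_bay (a point): Orange picking bin whose rear compartment holds two long (120 mm) pull handles lying across it. Fixed. Front bay 125 mm (x) by 150 mm (y) inside; walls 4 mm thick; above the bay floor: front 22, sides 38, divider 34 mm, sides and back of the 64 mm deep rear compartment also 38 mm (stock rises to 60). Point: centre of the front bay's floor, 4 mm above the table; x to the rear compartment, y across the bin, z up.
- short_bay (a point): Orange picking bin whose rear compartment holds two short (72 mm) pull handles lying across it. Fixed. Front bay 125 mm (x) by 150 mm (y) inside; walls 4 mm thick; above the bay floor: front 22, sides 38, divider 34 mm, sides and back of the 64 mm deep rear compartment also 38 mm (stock rises to 60). Point: centre of the front bay's floor, 4 mm above the table; x to the rear compartment, y across the bin, z up.
- foot_mid (a point): Bystander, loose: dark steel levelling foot, a 40 mm disc with an upright threaded stem, 45 mm high. Point: on its axis 22 mm up. To be left where it is.
- tape_mid (a point): Bystander, loose: a roll of paper tape lying flat, 70 mm outside, 50 mm hole, 24 mm high. Point: its centre, 12 mm up. To be left where it is.
Mind the look-alikes: they are no part of the job. What is shaped like the part that bears castor_mid but pink or red is not meant.

How it is judged:
By the outcome, as a careful person would: the job done as asked, in the order asked, and still so for the second after the job is handed in, with the robot touching nothing.
It also fails if it takes over 102 s, if anything falls off the work surface, if the arm or the gripper's body presses on something with over 40 N, if the wrist force passes 120 N, or if a joint passes its speed limit or range.

## Working session

There is one attempt and no reset: what is moved stays moved. The work goes in short steps, Python scripts to look and compute and a tool call to move; the robot and the scene stay as the last step left them, time stands still between calls to the robot, and variables do not carry over. Pictures are saved under pics/ and viewed, and the job is handed in when it is done.

Besides the shell and the picture viewer there is one more tool, called after "Emit:" as name([rows], argument=value, ...), one row to a line, values as JSON. play_rows: Moves the arm, as the interface text tells. Its arguments: {"type":"object","properties":{"plan":{"type":"array"},"grip":{"type":"number"},"newtons":{"type":"number"}},"required":["plan"]}

```bash
ls; mkdir -p pics
python3 - <<'E'
from station import state, read_camera
import cv2
for n in ("scene","side","wrist"):
    r=read_camera(n); cv2.imwrite(f"pics/{n}0.png",r["pixels"][:,:,::-1])
    print(n,r["intrinsics"],r["k1"],r["rvec"],r["tvec"])
print(state())
E
```

```text
pics
scene [[372.4604636    0.         319.90291841]
 [  0.         372.4604636  197.75163887]
 [  0.           0.           1.        ]] -0.08995940028658367 [ 1.41734623  2.42222089 -0.66296243] [ 216.48429657 -363.53666473 1284.8740413 ]
side [[366.18913488   0.         318.92399816]
 [  0.         366.18913488 200.77074206]
 [  0.           0.           1.        ]] -0.006770228624271062 [ 2.33910446 -0.35619126  0.13229748] [-449.5985958   145.50681284  953.4645234 ]
wrist [[334.37011855   0.         318.74811132]
 [  0.         334.37011855 201.53001876]
 [  0.           0.           1.        ]] 0.019794629124279168 [-2.27642489 -1.80951476 -0.25648561] [-573.55096298  -34.88407263  378.80788544]
{'clock': 0.15, 'joint_pos': array([ 1.26950716e+00,  3.07416607e-01,  1.50735913e+00,  6.28147952e-06,
        1.32841286e+00, -7.34788732e-02]), 'joint_velocities': array([ 0.00171628, -0.0012619 , -0.00339136, -0.0008857 , -0.00142886,
       -0.00137511]), 'tau': array([-1.23273212e-04, -4.57987154e+01, -2.52224725e+01, -1.04728040e-04,
        8.91120115e-03,  4.78332049e-05]), 'ee_pos': array([129.71361603, 559.63615075, 230.58916494]), 'tcp_rot': array([ 0.70241709,  0.07981558,  0.70263155, -0.08092352]), 'force': array([ 0.43859427, -0.9274587 , -0.68680533]), 'torque': array([ 0.03958175,  0.02252967, -0.03781697]), 'finger_gap': 85.498779594195}
```

View pics/scene0.png

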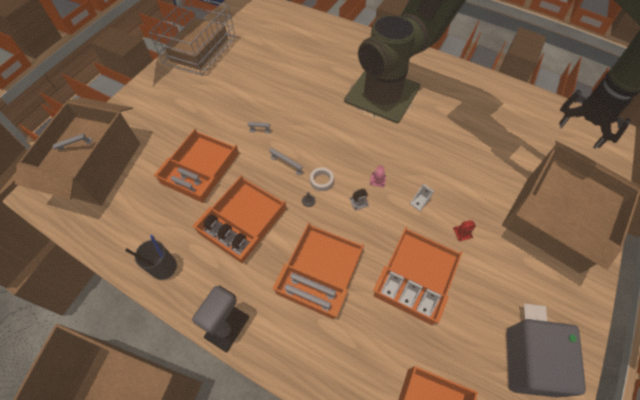

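View pics/side0.png

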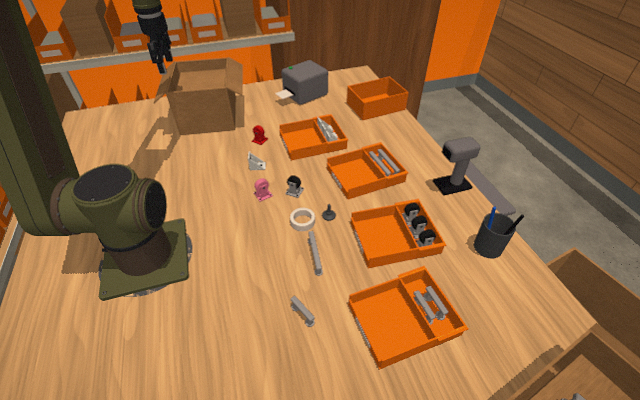

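View pics/wrist0.png

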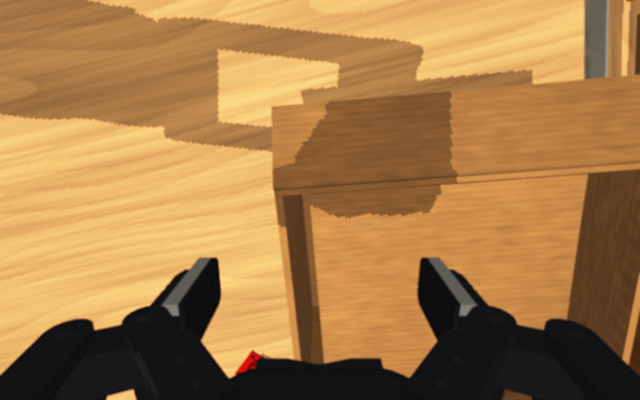

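The scene view shows, by pixel position:
- **Loose parts:** castor (360,199), bracket (422,197), long handle (286,160) and short handle (260,127).
- **Bystanders:** foot (308,199) and tape (321,178).
- **Bins:** short (197,165), castor (240,217), long (320,270) and bracket (418,275).

The pink and red castors are decoys. The starting wrist view shows only the cardboard box. Next I'll zoom in and mask colours.

```bash
cat > h.py <<'E'
import numpy as np, cv2
from scipy.spatial.transform import Rotation as R
from station import state, read_camera
def cam(n,save=None):
    r=read_camera(n)
    if save: cv2.imwrite(f"pics/{save}.png",r["pixels"][:,:,::-1])
    return r
def dist(r): return np.array([r["k1"],0,0,0,0],float)
def ray(r,uv):
    uv=np.asarray(uv,float).reshape(-1,1,2)
    n=cv2.undistortPoints(uv,np.array(r["intrinsics"]),dist(r)).reshape(-1,2)
    M=cv2.Rodrigues(np.array(r["rvec"],float))[0]; t=np.array(r["tvec"],float)
    d=np.c_[n,np.ones(len(n))]@M; o=-M.T@t
    return o,d
def onz(r,uv,z):
    o,d=ray(r,uv); s=(z-o[2])/d[:,2]; return o+d*s[:,None]
def proj(r,P):
    return cv2.projectPoints(np.asarray(P,float).reshape(-1,1,3),np.array(r["rvec"],float),np.array(r["tvec"],float),np.array(r["intrinsics"]),dist(r))[0].reshape(-1,2)
def crop(r,x0,y0,x1,y1,s,name):
    c=r["pixels"][y0:y1,x0:x1,::-1]; cv2.imwrite(f"pics/{name}.png",cv2.resize(c,None,fx=s,fy=s,interpolation=cv2.INTER_CUBIC))
E
python3 - <<'E'
from h import *
r=cam("scene"); crop(r,150,110,350,260,4,"sc_a"); crop(r,270,150,470,300,4,"sc_b")
q=cam("side"); crop(q,240,100,440,250,4,"sd_a"); crop(q,280,190,480,340,4,"sd_b")
print(onz(r,[[360,199],[422,197],[286,160],[260,127],[308,199],[321,178],[197,165],[240,217],[320,270],[418,275]],5).round())
E
```

```text
[[ 423.  122.    5.]
 [ 329.  275.    5.]
 [ 409. -137.    5.]
 [ 338. -282.    5.]
 [ 495.   -8.    5.]
 [ 414.  -11.    5.]
 [ 557. -367.    5.]
 [ 638. -145.    5.]
 [ 663.  126.    5.]
 [ 552.  354.    5.]]
```

View pics/sc_a.png

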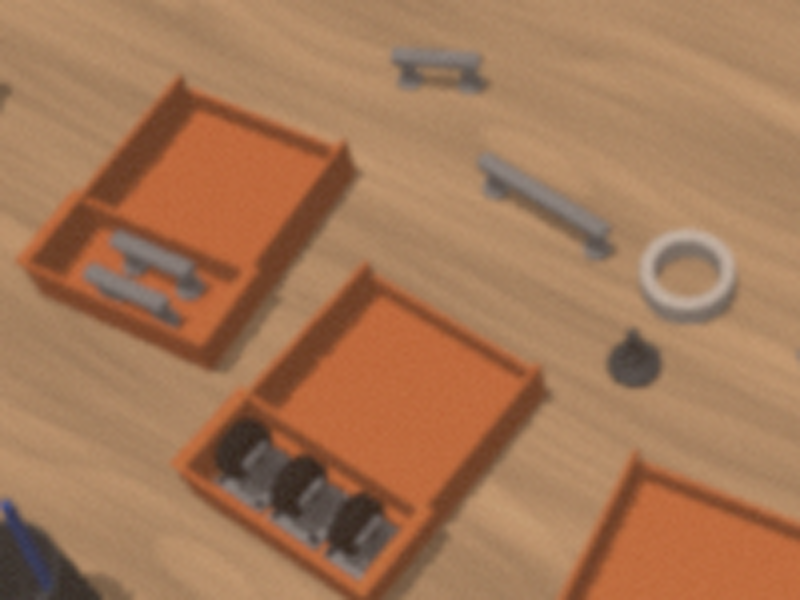

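View pics/sc_b.png

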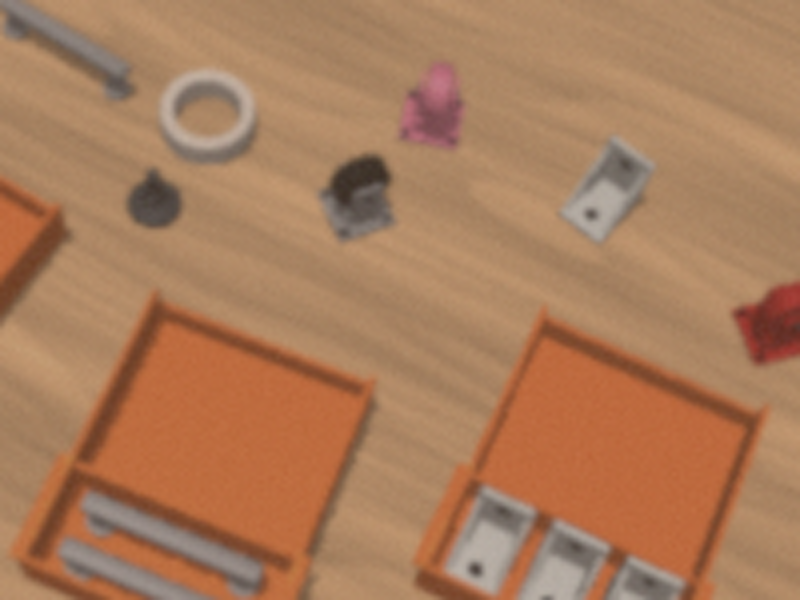

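View pics/sd_a.png

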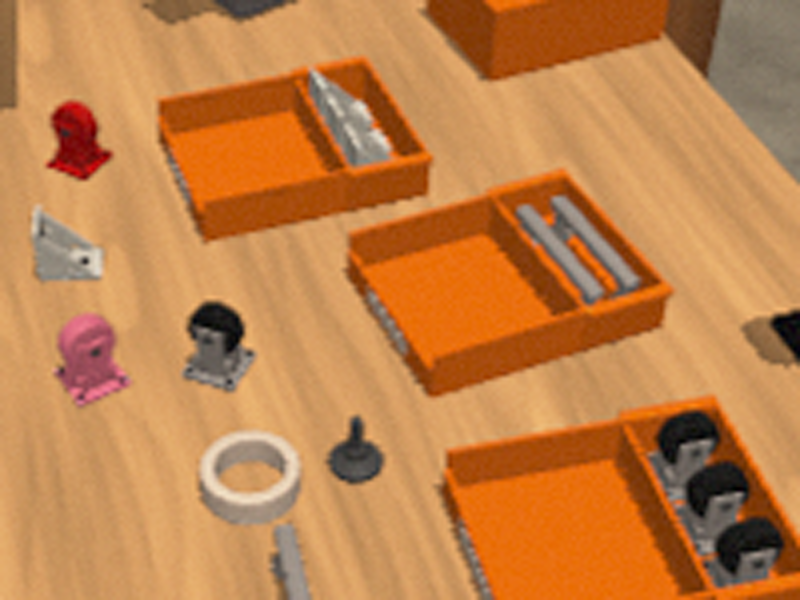

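View pics/sd_b.png

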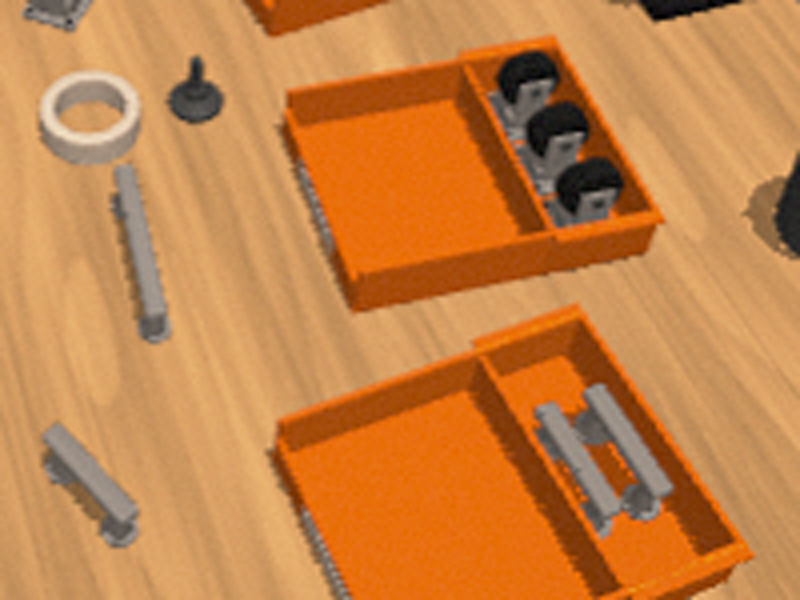

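Run:
```python
from h import *
r=cam("scene"); q=cam("side"); w=cam("wrist")
S=dict(short=(150,125,250,205),castor=(190,170,290,265),long=(270,220,370,320),brk=(370,225,470,325))
D=dict(short=(340,262,470,368),castor=(345,195,450,270),long=(322,138,412,200),brk=(275,110,355,162))
def tile(r,B,name):
    out=[]
    for k,b in B.items():
        c=r["pixels"][b[1]:b[3],b[0]:b[2],::-1]; c=cv2.resize(c,(400,300),interpolation=cv2.INTER_CUBIC)
        for i in range(0,400,40): cv2.line(c,(i,0),(i,3 if i%200 else 8),(255,255,0),1)
        cv2.putText(c,k,(5,20),0,.5,(255,255,255)); out.append(c)
    cv2.imwrite(f"pics/{name}.png",np.vstack([np.hstack(out[:2]),np.hstack(out[2:])]))
tile(r,S,"bins_sc"); tile(q,D,"bins_sd")
M=cv2.Rodrigues(np.array(w["rvec"]))[0]
o=-M.T@np.array(w["tvec"]); s=state()
T=R.from_quat(s["tcp_rot"],scalar_first=True).as_matrix()
print("cam pos in tool",(T.T@(o-s["ee_pos"])).round(1),"cam axes in tool\n",(T.T@M.T).round(3)); print("tool axes\n",T.round(3))
```

```text
cam pos in tool [-142.1   -0.6  -72.4] cam axes in tool
 [[-0.   -0.28  0.96]
 [ 1.   -0.    0.  ]
 [-0.    0.96  0.28]]
tool axes
 [[-0.     0.226  0.974]
 [-0.     0.974 -0.226]
 [-1.    -0.    -0.   ]]
```

View pics/bins_sc.png

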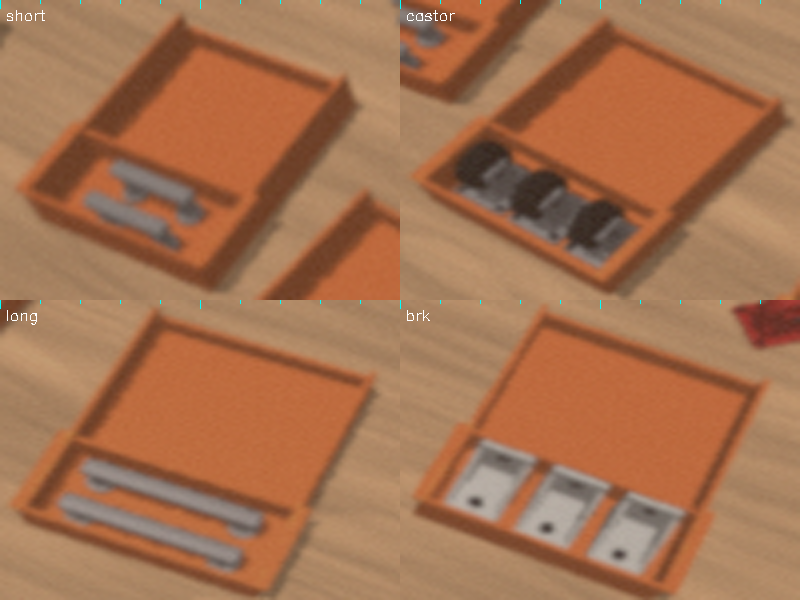

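View pics/bins_sd.png

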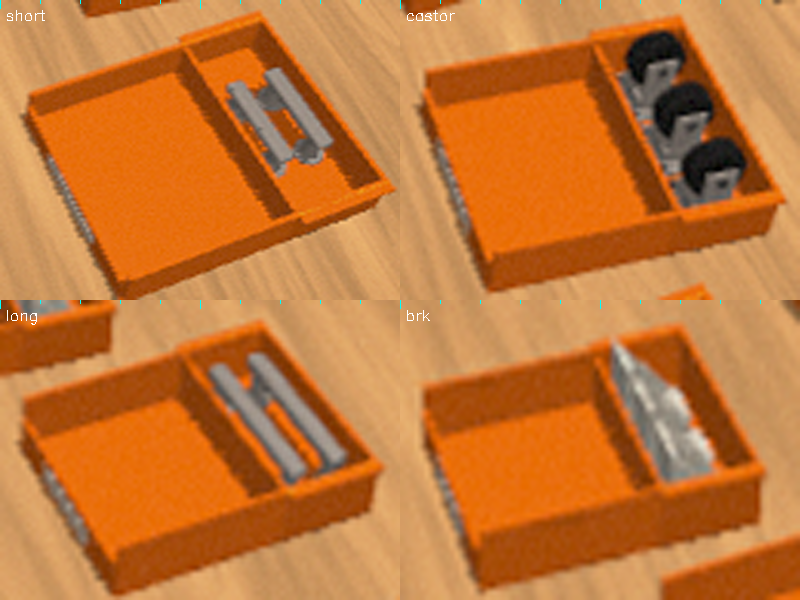

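```bash
cat > bins.py <<'E'
from h import *
r=cam("scene"); q=cam("side")
S=dict(short=(150,125,250,205),castor=(190,170,290,265),long=(270,220,370,320),brk=(370,225,470,325))
D=dict(short=(340,262,470,368),castor=(345,195,450,270),long=(322,138,412,200),brk=(275,110,355,162))
PS=dict(short=[(181,18),(347,80),(77,125),(258,193)],castor=[(206,20),(385,102),(84,121),(272,212)],long=[(155,12),(373,78),(65,133),(307,210)],brk=[(143,11),(365,84),(65,124),(312,215)])
PD=dict(short=[(120,280),(28,95),(300,222),(180,42)],castor=[(90,257),(25,70),(280,213),(190,38)],long=[(115,255),(22,103),(287,190),(180,52)],brk=[(82,230),(24,85),(267,180),(192,48)])
for k in S:
    res=[]
    for c,B,P in((r,S,PS),(q,D,PD)):
        b=B[k]; sc=np.array([400/(b[2]-b[0]),300/(b[3]-b[1])])
        uv=(np.array(P[k])+.5)/sc-.5+b[:2]
        X=onz(c,uv,42)[:,:2]; res.append(X)
        A,Bb,A2,B2=X
        print(k,X.round().tolist(),"AB",round(np.linalg.norm(A-Bb)),round(np.linalg.norm(A2-B2)),"depth",round(np.linalg.norm(A-A2)),round(np.linalg.norm(Bb-B2)), "yaw y",round(np.degrees(np.arctan2(*(Bb-A)[::-1])),1),round(np.degrees(np.arctan2(*(B2-A2)[::-1])),1))
    X=(res[0]+res[1])/2
    y=(X[1]-X[0]); y/=np.linalg.norm(y); x=np.array([y[1],-y[0]])
    c=(X[0]+X[1])/2+x*(4+62.5)
    print("  ->centre",c.round(1),"binx yaw deg",np.degrees(np.arctan2(x[1],x[0])).round(1), [ ((R_[0]+R_[1])/2+x*66.5).round(1).tolist() for R_ in res])
E
python3 bins.py
```

```text
short [[469.0, -435.0], [459.0, -279.0], [594.0, -433.0], [579.0, -271.0]] AB 156 163 depth 126 121 yaw y 93.6 95.2
short [[459.0, -439.0], [453.0, -286.0], [589.0, -437.0], [580.0, -274.0]] AB 153 162 depth 131 128 yaw y 92.2 93.3
  ->centre [ 526.3 -356.3] binx yaw deg 2.9 [[530.1, -353.7], [522.4, -359.0]]
castor [[541.0, -202.0], [551.0, -44.0], [668.0, -215.0], [675.0, -53.0]] AB 158 162 depth 128 125 yaw y 86.4 87.3
castor [[533.0, -207.0], [548.0, -49.0], [664.0, -213.0], [673.0, -57.0]] AB 159 157 depth 131 126 yaw y 84.5 86.5
  ->centre [ 609.4 -130.9] binx yaw deg -4.5 [[612.1, -128.6], [606.6, -133.2]]
long [[578.0, 43.0], [564.0, 197.0], [703.0, 51.0], [687.0, 213.0]] AB 154 163 depth 125 124 yaw y 95.2 95.6
long [[568.0, 35.0], [555.0, 191.0], [699.0, 55.0], [682.0, 207.0]] AB 156 154 depth 132 129 yaw y 94.9 96.2
  ->centre [632.4 122.2] binx yaw deg 5.0 [[637.0, 125.7], [627.7, 118.7]]
brk [[465.0, 273.0], [459.0, 426.0], [585.0, 271.0], [583.0, 435.0]] AB 153 164 depth 120 124 yaw y 92.1 90.6
brk [[459.0, 273.0], [455.0, 428.0], [589.0, 281.0], [580.0, 430.0]] AB 155 150 depth 130 125 yaw y 91.5 93.3
  ->centre [526.1 352. ] binx yaw deg 1.8 [[528.7, 351.6], [523.5, 352.4]]
```

Run:
```python
from h import *
r=cam("scene"); q=cam("side")
print(onz(r,[[507,210],[565,148],[520,195]],0).round(),onz(r,[[565,148]],150).round(),onz(r,[[565,148]],100).round())
print(onz(q,[[177,130],[242,127],[165,90]],0).round(),onz(q,[[244,95],[165,88]],120).round())
```

```text
[[245. 509.   0.]
 [-82. 624.   0.]
 [175. 531.   0.]] [[ 84. 570. 150.]] [[ 29. 588. 100.]]
[[ 95. 572.  -0.]
 [328. 517.   0.]
 [ 55. 899.   0.]] [[357. 529. 120.]
 [ 88. 671. 120.]]
```

Emit:
play_rows([
  [[0,-0.0236,0.0265,0,0,0],[0,-0.0236,0.0265,0,0,0],[0,-0.0236,0.0265,0,0,0],[0,-0.0236,0.0265,0,0,0],[0,-0.0236,0.0265,0,0,0],[0,-0.0236,0.0265,0,0,0],[0,-0.0236,0.0265,0,0,0],[0,-0.0236,0.0265,0,0,0],[0,-0.0236,0.0265,0,0,0],[0,-0.0236,0.0265,0,0,0]],
])

```text
clock: 1.43
ee_pos: [335.4, 269.0, 231.6]
tcp_rot: [0.703, 0.08, 0.702, -0.08]
force: [1.0, -0.7, 0.0]
finger_gap: 85.2
```

Run:
```python
from h import *
w=cam("wrist","w1"); s=state(); print(s["ee_pos"],s["tcp_rot"],s["joint_pos"].round(2),s["clock"])
```

```text
[339.06585875 264.10875695 231.63409084] [ 0.70406044  0.07979142  0.70077656 -0.08273113] [ 0.57  0.1   1.78 -0.01  1.26 -0.77] 1.4833
```

View pics/w1.png

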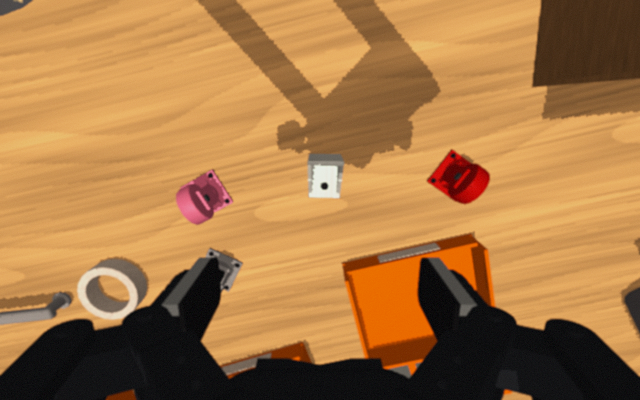

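The wrist view shows the bracket at (324,178). Its upright is toward image top and it's nearly square to the tool. The pink decoy is at (205,197), the red one at (460,177), and the castor is partly hidden behind the left finger.

Run:
```python
from h import *
w=cam("wrist"); s=state(); print(s["ee_pos"],s["clock"])
crop(w,290,140,360,210,8,"w1c")
hsv=cv2.cvtColor(w["pixels"],cv2.COLOR_RGB2HSV)
m=((hsv[...,1]<60)&(hsv[...,2]>80)).astype(np.uint8); m[:140]=0;m[210:]=0;m[:,:290]=0;m[:,360:]=0
c=max(cv2.findContours(m,0,2)[0],key=cv2.contourArea); print(cv2.minAreaRect(c),cv2.boundingRect(c))
```

```text
[337.36343933 266.80208261 231.60362956] 1.5333
((330.0, 170.5), (43.0, 34.0), 90.0) (313, 149, 35, 44)
```

View pics/w1c.png

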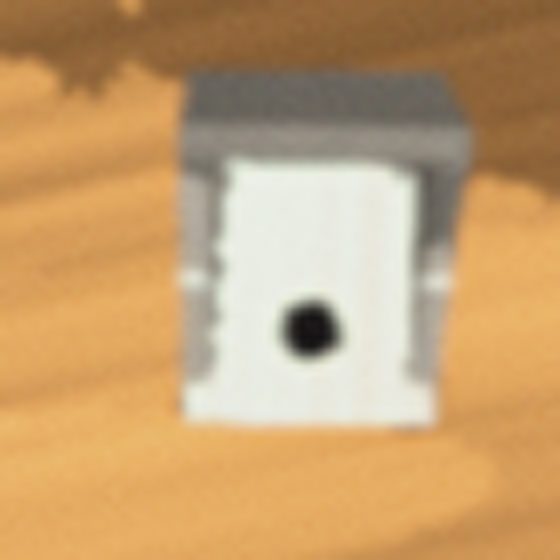

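Run:
```python
from h import *
w=cam("wrist"); s=state(); print(s["ee_pos"],s["clock"])
f=lambda p:(np.array(p)+.5)/8-.5+[290,140]
T=onz(w,f([(183,420),(438,422)]),5)[:,:2]; U=onz(w,f([(183,125),(470,127)]),50)[:,:2]
print(T,U,np.linalg.norm(T[0]-T[1]),np.linalg.norm(U[0]-U[1]))
t=T.mean(0);u=U.mean(0);d=t-u;print("len",np.linalg.norm(d),"yaw",np.degrees(np.arctan2(d[1],d[0])), "widths yaw",[np.degrees(np.arctan2(*(A[1]-A[0])[::-1]))-90 for A in(T,U)])
print("mid",u+d/np.linalg.norm(d)*17, t-d/np.linalg.norm(d)*33)
Tm=R.from_quat(s["tcp_rot"],scalar_first=True).as_matrix(); print(Tm.round(3), np.degrees(np.arctan2(Tm[1,2],Tm[0,2])))
```

```text
[336.07212512 268.67282281 231.56246124] 1.5833
[[359.19406485 253.54952947]
 [367.8889574  288.82235221]] [[311.99650997 265.91568541]
 [320.28645884 299.67859826]] 36.328682617571594 34.765752347961936
len 48.80146024158149 yaw -13.764241755140032 widths yaw [np.float64(-13.847566600775792), np.float64(-13.79516986056916)]
mid [332.65329471 278.75237727] [331.48917347 279.03754263]
[[ 0.001  0.231  0.973]
 [ 0.     0.973 -0.231]
 [-1.     0.     0.001]] -13.35537355212025
```

Emit:
play_rows([
  [[0,0.0078,-0.0046,0,0,0],[0.032,0,0,0,0,0],[0.032,0,0,0,0,0],[0.032,0,0,0,0,0],[0.032,0,0,0,0,0],[0.032,0,0,0,0,0],[0.032,0,0,0,0,0],[0.032,0,0,0,0,0],[0,0,0,0,0,0],[0,0,0,0,0,0]],
], grip=0.0854, newtons=50)

```text
clock: 2.42
ee_pos: [329.9, 279.7, 6.1]
tcp_rot: [0.701, 0.078, 0.704, -0.081]
force: [-1.0, -0.5, -0.1]
finger_gap: 85.6
```

Run:
```python
from h import *
w=cam("wrist","w2"); s=state(); print(s["ee_pos"],s["clock"],s["force"])
```

```text
[331.24696502 280.34533664   7.43182079] 2.4667 [ 0.82292306  0.22438954 -0.11797105]
```

View pics/w2.png

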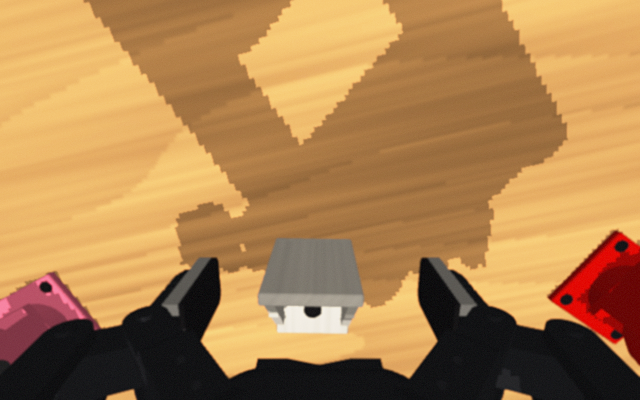

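The bracket sits between the open fingers at about (312,300), with the pads clear on both sides. I'll close now.

Emit:
play_rows([
  [[0,-0.002,0,0,0,0],[0,0,0,0,0,0],[0,0,0,0,0,0],[0,0,0,0,0,0],[0,0,0,0,0,0],[0,0,0,0,0,0],[0,0,0,0,0,0],[0,0,0,0,0,0],[0,0,0,0,0,0],[0,0,0,0,0,0]],
], grip=0.02, newtons=50)

```text
clock: 3.3
ee_pos: [332.3, 277.5, 8.9]
tcp_rot: [0.703, 0.081, 0.702, -0.08]
force: [-1.8, -0.0, 11.6]
finger_gap: 35.4
```

Emit:
play_rows([
  [[-0.02,0,0,0,0,0],[-0.035,0,0,0,0,0],[-0.03,0,0,0,0,0],[0,0.0192,0.02875,0,0,0],[0,0.0192,0.02875,0,0,0],[0,0.0192,0.02875,0,0,0],[0,0.0192,0.02875,0,0,0],[0,0.0192,0.02875,0,0,0],[0,0.0192,0.02875,0,0,0],[0,0,0,-0.087,0,0]],
])

```text
clock: 4.13
ee_pos: [534.2, 353.3, 93.5]
tcp_rot: [0.709, 0.052, 0.702, -0.048]
force: [0.3, 0.3, -1.2]
finger_gap: 35.4
```

Emit:
play_rows([
  [[0,0,0,-0.087,0,0],[0,0,0,-0.087,0,0],[0,0,0,0,0,0],[0,0,0,0,0,0],[0,0,0,0,0,0],[0,0,0,0,0,0],[0,0,0,0,0,0],[0,0,0,0,0,0],[0,0,0,0,0,0],[0,0,0,0,0,0]],
])

```text
clock: 4.97
ee_pos: [525.6, 350.4, 92.4]
tcp_rot: [0.707, -0.012, 0.707, 0.012]
force: [-0.7, -0.2, -0.7]
finger_gap: 35.7
```

Run:
```python
from h import *
w=cam("wrist","w3"); s=state(); print(s["ee_pos"],s["clock"],s["force"],s["finger_gap"])
Tm=R.from_quat(s["tcp_rot"],scalar_first=True).as_matrix(); print(Tm.round(3))
```

```text
[525.57828958 350.3965262   92.31804682] 5.0167 [ 0.21761448 -0.70369457 -0.70441029] 35.525918240810334
[[ 0.    -0.033  0.999]
 [ 0.     0.999  0.033]
 [-1.     0.     0.   ]]
```

View pics/w3.png

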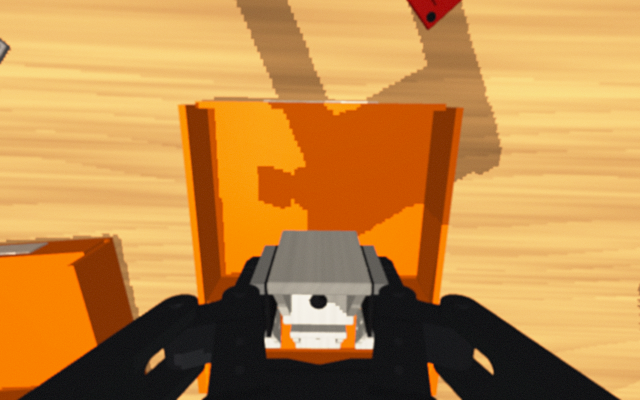

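Run:
```python
from h import *
w=cam("wrist"); 
print(onz(w,[(180,105),(462,108)],42).round(1),onz(w,[(330,101)],26).round(1))
```

```text
[[456.4 271.5  42. ]
 [452.8 427.   42. ]] [[451.2 354.5  26. ]]
```

Emit:
play_rows([
  [[0,0,-0.007,0,0,0],[0.014,0,0,0,0,0],[0.018,0,0,0,0,0],[0.018,0,0,0,0,0],[0.014,0,0,0,0,0],[0.008,0,0,0,0,0],[0.005,0,0,0,0,0],[0.002,0,0,0,0,0],[0,0,0,0,0,0],[0,0,0,0,0,0]],
])

```text
clock: 5.9
ee_pos: [519.2, 350.5, 14.1]
tcp_rot: [0.708, -0.011, 0.706, 0.012]
force: [1.0, 0.3, -0.7]
finger_gap: 35.1
```

Emit:
play_rows([
  [[0.001,0,0,0,0,0],[0,0,0,0,0,0],[0,0,0,0,0,0],[0.001,0,0,0,0,0],[0,0,0,0,0,0],[0,0,0,0,0,0],[0.0005,0,0,0,0,0],[0,0,0,0,0,0],[0,0,0,0,0,0],[0,0,0,0,0,0]],
])

```text
clock: 6.73
ee_pos: [519.3, 350.5, 12.9]
tcp_rot: [0.708, -0.011, 0.706, 0.012]
force: [-2.3, -1.1, 10.1]
finger_gap: 35.3
```

Emit:
play_rows([
  [[0,0,0,0,0,0],[0,0,0,0,0,0],[0,0,0,0,0,0],[0,0,0,0,0,0],[0,0,0,0,0,0],[0,0,0,0,0,0],[-0.02,0,0,0,0,0],[-0.04,0,0,0,0,0],[-0.04,0,0,0,0,0],[-0.04,0,0,0,0,0]],
], grip=0.065)

```text
clock: 7.57
ee_pos: [518.0, 349.7, 151.5]
tcp_rot: [0.706, -0.012, 0.708, 0.011]
force: [-0.4, 1.0, 0.9]
finger_gap: 64.9
```

Emit:
play_rows([
  [[-0.01,-0.0277,-0.0133,0,0,0],[-0.01,-0.0277,-0.0133,0,0,0],[-0.01,-0.0277,-0.0133,0,0,0],[-0.01,-0.0277,-0.0133,0,0,0],[-0.01,-0.0277,-0.0133,0,0,0],[-0.01,-0.0277,-0.0133,0,0,0],[-0.01,-0.0277,-0.0133,0,0,0],[-0.01,-0.0277,-0.0133,0,0,0],[0,0,0,0,0,0],[0,0,0,0,0,0]],
], grip=0.0854)

```text
clock: 8.4
ee_pos: [419.4, 124.2, 231.5]
tcp_rot: [0.708, -0.011, 0.706, 0.011]
force: [0.1, -0.3, -0.2]
finger_gap: 85.4
```

Run:
```python
from h import *
w=cam("wrist","w4"); s=state(); print(s["ee_pos"],s["clock"],s["tcp_rot"])
r=cam("scene"); crop(r,270,150,470,300,4,"sc_c")
print(proj(w,[[423,122,5]]))
```

```text
[419.87618428 124.9763724  231.15577829] 8.45 [ 0.70751552 -0.01092754  0.70652072  0.01143884]
[[316.63331975 174.35550125]]
```

View pics/w4.png

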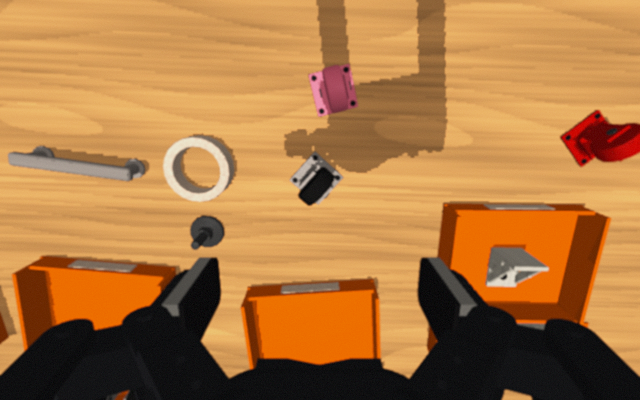

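View pics/sc_c.png

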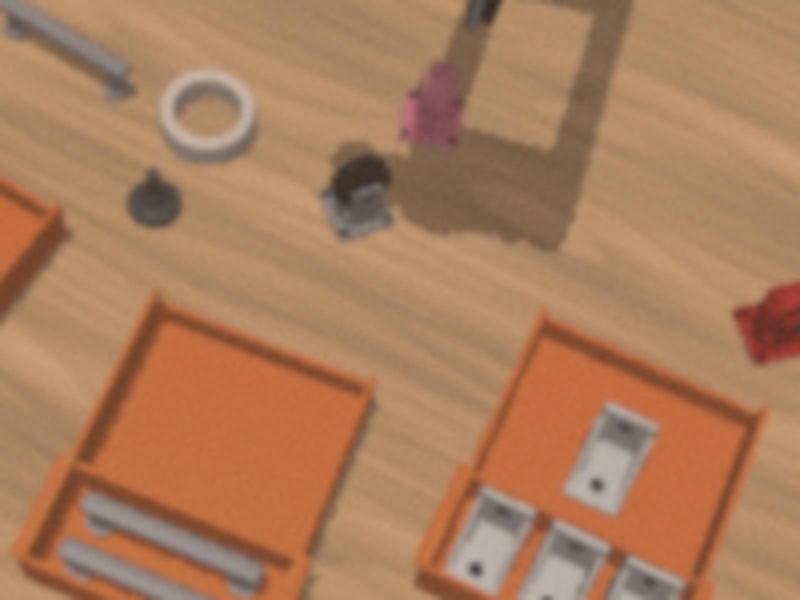

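The scene view shows the bracket standing flat in the middle of its bay. In the wrist view the castor is at (317,180), clear on all sides.

Run:
```python
from h import *
w=cam("wrist"); crop(w,285,145,350,210,9,"w4c")
```

```text
(no output)
```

View pics/w4c.png

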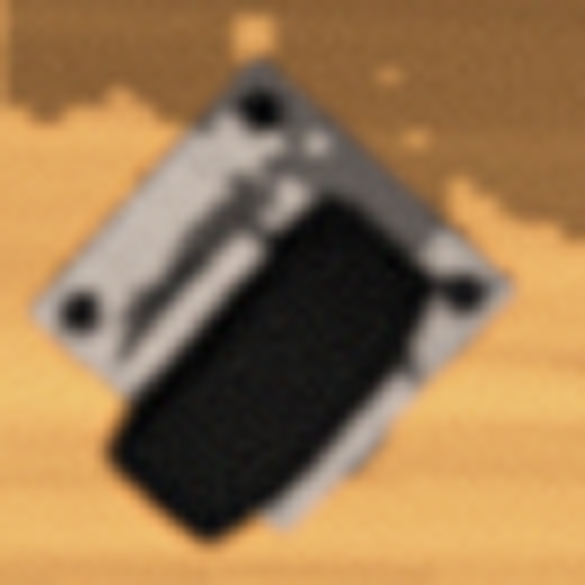

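Run:
```python
from h import *
w=cam("wrist"); s=state()
f=lambda p:(np.array(p)+.5)/9-.5+[285,145]
P=onz(w,f([(32,308),(260,62),(515,285)]),4)[:,:2]
L,T,Rr=P; print(P, np.linalg.norm(T-L),np.linalg.norm(Rr-T),"centre",(L+Rr)/2)
print("LT yaw",np.degrees(np.arctan2(*(T-L)[::-1])),"TR yaw",np.degrees(np.arctan2(*(Rr-T)[::-1])))
Q=onz(w,f([(382,240),(160,498)]),45)[:,:2]; print("wheel",Q,np.degrees(np.arctan2(*(Q[0]-Q[1])[::-1])))
Tm=R.from_quat(s["tcp_rot"],scalar_first=True).as_matrix(); print("tool y yaw",np.degrees(np.arctan2(Tm[1,1],Tm[0,1])),s["joint_pos"].round(2),s["ee_pos"])
```

```text
[[429.5190584   91.66270129]
 [397.87046093 119.28295688]
 [424.58007797 151.91679385]] 42.00609766117016 42.17073579314194 centre [427.04956819 121.78974757]
LT yaw 138.88825749240914 TR yaw 50.700913681914024
wheel [[411.44520631 133.7345143 ]
 [441.91574605 109.79709779]] 141.8471007890755
tool y yaw 91.94548765017865 [ 0.19  0.12  1.77  0.    1.26 -1.41] [420.03142    125.87246599 230.40792131]
```

Emit:
play_rows([
  [[0,-0.0034,0.007,0,0,0],[0,0,0,0.122,0,0],[0,0,0,0.122,0,0],[0,0,0,0.122,0,0],[0,0,0,0.122,0,0],[0,0,0,0.122,0,0],[0,0,0,0.122,0,0],[0.04,0,0,0,0,0],[0.04,0,0,0,0,0],[0.03,0,0,0,0,0]],
])

```text
clock: 9.43
ee_pos: [427.0, 122.4, 118.7]
tcp_rot: [0.664, 0.242, 0.665, -0.242]
force: [-0.7, 0.2, -1.1]
finger_gap: 84.9
```

Run:
```python
from h import *
w=cam("wrist","w5"); s=state(); print(s["ee_pos"],s["clock"],s["force"],s["finger_gap"])
Tm=R.from_quat(s["tcp_rot"],scalar_first=True).as_matrix(); print("tool y yaw",np.degrees(np.arctan2(Tm[1,1],Tm[0,1])))
print(proj(w,[[427,122,4],[427,122,60]]))
```

```text
[422.95334938 121.56719418 114.04145413] 9.4833 [-2.65393947 -1.00752753 -2.60680735] 85.71922568430367
tool y yaw 50.02749411141169
[[319.68023681 198.52148371]
 [319.87403246 222.31545382]]
```

View pics/w5.png

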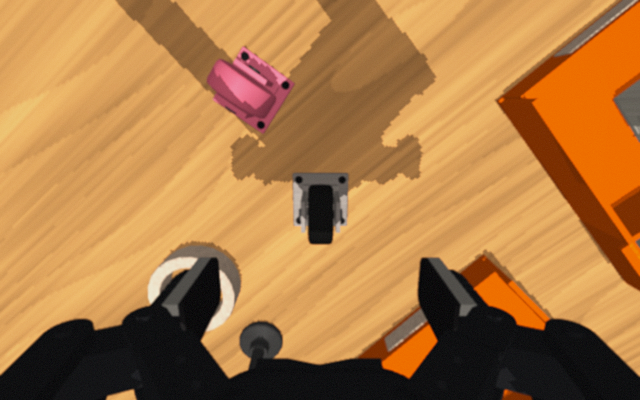

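The castor is square to the jaws and centred at column 320. Next: descend and close.

Emit:
play_rows([
  [[0.02,0,0,0,0,0],[0.025,0,0,0,0,0],[0.025,0,0,0,0,0],[0.025,0,0,0,0,0],[0.013,0,0,0,0,0],[0,0,0,0,0,0],[0,0,0,0,0,0],[0,0,0,0,0,0],[0,0,0,0,0,0],[0,0,0,0,0,0]],
])

```text
clock: 10.32
ee_pos: [427.9, 122.2, 13.9]
tcp_rot: [0.665, 0.242, 0.664, -0.242]
force: [0.1, -0.4, -0.0]
finger_gap: 85.2
```

Emit:
play_rows([
  [[0,0,0,0,0,0],[0,0,0,0,0,0],[0,0,0,0,0,0],[0,0,0,0,0,0],[0,0,0,0,0,0],[0,0,0,0,0,0],[0,0,0,0,0,0],[0,0,0,0,0,0],[0,0,0,0,0,0],[0,0,0,0,0,0]],
], grip=0.012)

```text
clock: 11.15
ee_pos: [427.0, 122.0, 13.1]
tcp_rot: [0.665, 0.242, 0.664, -0.242]
force: [-0.4, -0.1, 6.3]
finger_gap: 26.3
```

Emit:
play_rows([
  [[-0.03,0,0,0,0,0],[-0.035,0,0,0,0,0],[-0.035,0,0,0,0,0],[0,-0.0085,0.0336,0,0,0],[0,-0.0085,0.0336,0,0,0],[0,-0.0085,0.0336,0,0,0],[0,-0.0085,0.0336,0,0,0],[0,-0.0085,0.0336,0,0,0],[0,-0.0085,0.0336,0,0,0],[0,-0.0085,0.0336,0,0,0]],
])

```text
clock: 11.98
ee_pos: [568.7, -76.4, 112.2]
tcp_rot: [0.664, 0.242, 0.665, -0.242]
force: [0.4, 1.2, -0.3]
finger_gap: 26.5
```

Emit:
play_rows([
  [[0,-0.0085,0.0336,0,0,0],[0,-0.0085,0.0336,0,0,0],[0,0,0,-0.124,0,0],[0,0,0,-0.124,0,0],[0,0,0,-0.124,0,0],[0,0,0,-0.124,0,0],[0,0,0,-0.124,0,0],[0,0,0,0,0,0],[0,0,0,0,0,0],[0,0,0,0,0,0]],
])

```text
clock: 12.82
ee_pos: [608.7, -131.0, 112.4]
tcp_rot: [0.706, 0.029, 0.707, -0.029]
force: [-0.9, 0.3, 0.6]
finger_gap: 26.4
```

Run:
```python
from h import *
w=cam("wrist","w6"); s=state(); print(s["ee_pos"],s["clock"],s["force"],s["finger_gap"])
Tm=R.from_quat(s["tcp_rot"],scalar_first=True).as_matrix(); print("tool y yaw",np.degrees(np.arctan2(Tm[1,1],Tm[0,1])))
```

```text
[ 608.78616678 -131.07740782  112.49451442] 12.8667 [-0.06983025 -0.14765369 -1.49699746] 26.51541719217754
tool y yaw 85.34574111658856
```

View pics/w6.png

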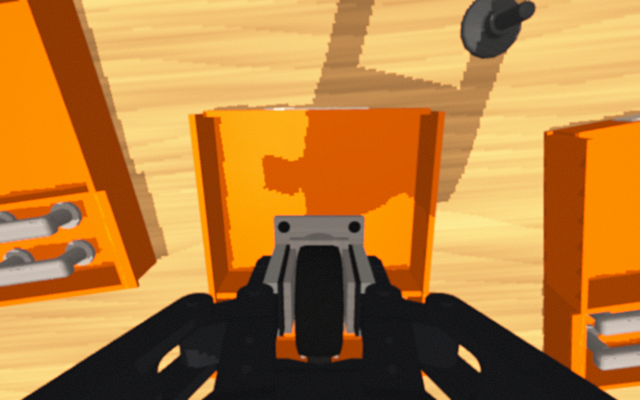

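Run:
```python
from h import *
w=cam("wrist"); 
print(onz(w,[(190,115),(444,113)],42).round(1),onz(w,[(330,107)],26).round(1))
```

```text
[[ 536.7 -204.8   42. ]
 [ 548.2  -49.4   42. ]] [[ 539.  -118.2   26. ]]
```

Emit:
play_rows([
  [[0.018,0,0,0,0,0],[0.022,0,0,0,0,0],[0.022,0,0,0,0,0],[0.018,0,0,0,0,0],[0.009,0,0,0,0,0],[0.004,0,0,0,0,0],[0.001,0,0,0,0,0],[0,0,0,0,0,0],[0,0,0,0,0,0],[0,0,0,0,0,0]],
])

```text
clock: 13.75
ee_pos: [610.1, -131.4, 20.1]
tcp_rot: [0.707, 0.028, 0.706, -0.028]
force: [0.2, 0.3, -0.8]
finger_gap: 26.4
```

Emit:
play_rows([
  [[0.001,0,0,0,0,0],[0,0,0,0,0,0],[0,0,0,0,0,0],[0.0005,0,0,0,0,0],[0,0,0,0,0,0],[0,0,0,0,0,0],[0,0,0,0,0,0],[0,0,0,0,0,0],[0,0,0,0,0,0],[0,0,0,0,0,0]],
])

```text
clock: 14.58
ee_pos: [609.1, -131.1, 17.3]
tcp_rot: [0.707, 0.028, 0.707, -0.028]
force: [-0.7, -0.3, -0.9]
finger_gap: 26.5
```

Emit:
play_rows([
  [[0.001,0,0,0,0,0],[0,0,0,0,0,0],[0,0,0,0,0,0],[0,0,0,0,0,0],[0,0,0,0,0,0],[0,0,0,0,0,0],[0,0,0,0,0,0],[0,0,0,0,0,0],[0,0,0,0,0,0],[0,0,0,0,0,0]],
])

```text
clock: 15.42
ee_pos: [609.1, -131.2, 17.1]
tcp_rot: [0.707, 0.028, 0.706, -0.028]
force: [-1.9, 1.3, 5.8]
finger_gap: 26.4
```

Emit:
play_rows([
  [[0,0,0,0,0,0],[0,0,0,0,0,0],[0,0,0,0,0,0],[0,0,0,0,0,0],[0,0,0,0,0,0],[-0.02,0,0,0,0,0],[-0.04,0,0,0,0,0],[-0.04,0,0,0,0,0],[-0.04,0,0,0,0,0],[-0.04,0,0,0,0,0]],
], grip=0.06)

```text
clock: 16.25
ee_pos: [608.6, -131.0, 197.8]
tcp_rot: [0.706, 0.028, 0.707, -0.028]
force: [0.9, -0.1, -0.9]
finger_gap: 59.7
```

Run:
```python
from h import *
r=cam("scene"); q=cam("side"); s=state(); print(s["ee_pos"],s["clock"])
f=lambda p:(np.array(p)+.5)/4-.5
L=onz(r,f([(486,158),(606,230)])+[150,110],34); print("long scene",L.round(),np.linalg.norm(L[0]-L[1]))
L=onz(q,f([(122,168),(152,325)])+[280,190],34); print("long side",L.round(),np.linalg.norm(L[0]-L[1]))
L=onz(r,f([(395,53),(478,58)])+[150,110],34); print("short scene",L.round(),np.linalg.norm(L[0]-L[1]))
L=onz(q,f([(55,430),(123,518)])+[280,190],34); print("short side",L.round(),np.linalg.norm(L[0]-L[1]))
cv2.imwrite("pics/q2.png",q["pixels"][:,:,::-1])
```

```text
[ 613.9830857  -132.52197006  204.5115212 ] 16.35
long scene [[ 413. -184.   34.]
 [ 426.  -71.   34.]] 114.23489586176278
long side [[ 423.  -75.   34.]
 [ 407. -198.   34.]] 123.85249941970916
short scene [[ 360. -306.   34.]
 [ 333. -245.   34.]] 67.07391473013865
short side [[ 334. -249.   34.]
 [ 356. -311.   34.]] 66.25927402027074
```

View pics/q2.png

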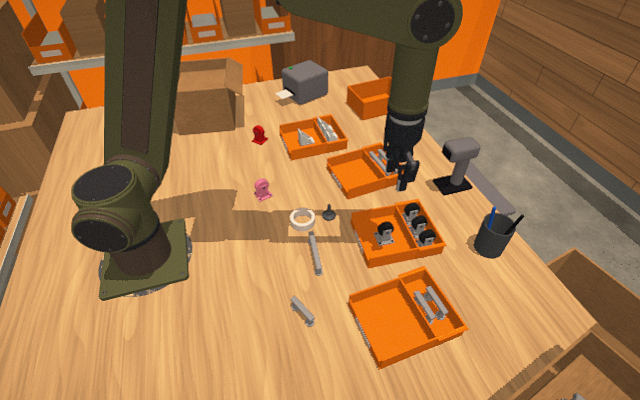

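The side view shows the castor standing upright in its bay at (384,233). Both views agree on the handles: long mid about (417,-131), short mid about (346,-278). Next I'll go over the long handle and turn the jaws across it.

Emit:
play_rows([
  [[-0.005,-0.0026,-0.0319,0,0,0],[-0.005,-0.0026,-0.0319,0,0,0],[-0.005,-0.0026,-0.0319,0,0,0],[-0.005,-0.0026,-0.0319,0,0,0],[-0.005,-0.0026,-0.0319,0,0,0],[-0.005,-0.0026,-0.0319,0,0,0],[0,0,0,0.124,0,0],[0,0,0,0.124,0,0],[0,0,0,0.124,0,0],[0,0,0,0.124,0,0]],
], grip=0.0854)

```text
clock: 17.18
ee_pos: [416.5, -131.6, 226.1]
tcp_rot: [0.677, 0.203, 0.677, -0.203]
force: [-0.2, 0.2, -0.4]
finger_gap: 85.5
```

Emit:
play_rows([
  [[0,0,0,0.124,0,0],[0,0,0,0.124,0,0],[0,0,0,0.124,0,0],[0,0,0,0.124,0,0],[0,0,0,0.124,0,0],[0,0,0,0.124,0,0],[0,0,0,0.124,0,0],[0,0,0,0.124,0,0],[0,0,0,0.124,0,0],[0,0,0,0,0,0]],
])

```text
clock: 18.02
ee_pos: [416.7, -131.5, 225.9]
tcp_rot: [-0.468, -0.53, -0.469, 0.53]
force: [0.2, -0.8, 0.1]
finger_gap: 85.1
```

Run:
```python
from h import *
w=cam("wrist","w7"); s=state(); print(s["ee_pos"],s["clock"],s["joint_pos"].round(2))
Tm=R.from_quat(s["tcp_rot"],scalar_first=True).as_matrix(); print("tool y yaw",np.degrees(np.arctan2(Tm[1,1],Tm[0,1])))
print(proj(w,[[417,-131,34]]))
```

```text
[ 416.76138686 -131.55513706  225.90765358] 18.0667 [-0.4   0.12  1.78 -0.    1.24 -0.28]
tool y yaw -6.732737006409533
[[320.55274883 175.92209065]]
```

View pics/w7.png

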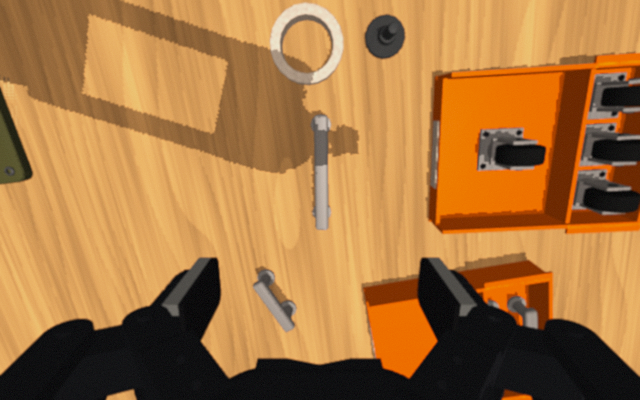

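The castor stands flat in its bay at (515,150). The long handle runs from about (320,118) to (321,229), nearly along the image columns. The tape is at its far end, at (307,43).

Run:
```python
from h import *
w=cam("wrist"); crop(w,290,105,350,235,4.6,"w7c"); crop(w,245,255,305,340,7,"w7s")
```

```text
(no output)
```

View pics/w7c.png

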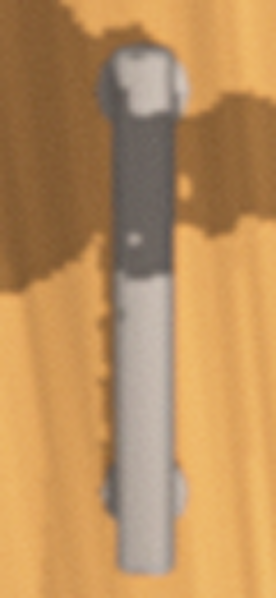

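View pics/w7s.png

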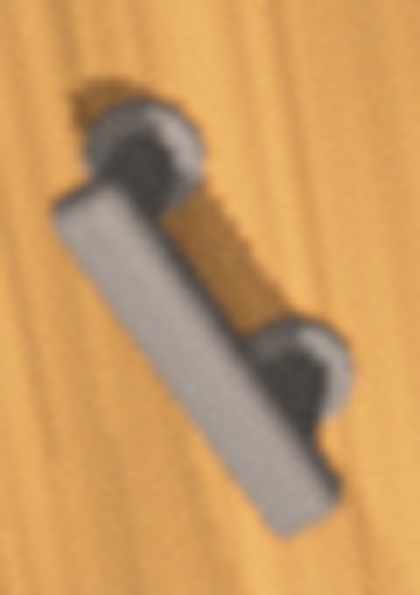

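Run:
```python
from h import *
w=cam("wrist"); s=state(); print(s["ee_pos"],s["clock"])
f=lambda p,k,o:(np.array(p)+.5)/k-.5+o
for n,P in(("long",f([(143,48),(145,568)],4.6,[290,105])),("short",f([(82,200),(311,513)],7,[245,255]))):
    L=onz(w,P,34)[:,:2]; d=L[0]-L[1]; print(n,L.round(1),"len",np.linalg.norm(d).round(1),"mid",L.mean(0).round(1),"yaw",np.degrees(np.arctan2(d[1],d[0])).round(1))
```

```text
[ 416.8512734  -131.56491177  226.04756783] 18.1667
long [[ 424.1  -71.5]
 [ 411.2 -187.4]] len 116.6 mid [ 417.7 -129.5] yaw 83.7
short [[ 331.6 -244.3]
 [ 359.8 -306.3]] len 68.1 mid [ 345.7 -275.3] yaw 114.4
```

Emit:
play_rows([
  [[0,0.0007,-0.002,0,0,0],[0.03,0,0,0,0,0],[0.036,0,0,0,0,0],[0.036,0,0,0,0,0],[0.036,0,0,0,0,0],[0.036,0,0,0,0,0],[0.026,0,0,0,0,0],[0.015,0,0,0,0,0],[0,0,0,0,0,0],[0,0,0,0,0,0]],
])

```text
clock: 19.0
ee_pos: [417.6, -129.5, 10.7]
tcp_rot: [-0.469, -0.529, -0.47, 0.529]
force: [1.2, -0.7, 0.3]
finger_gap: 85.4
```

Emit:
play_rows([
  [[0,0,0,0,0,0],[0,0,0,0,0,0],[0,0,0,0,0,0],[0,0,0,0,0,0],[0,0,0,0,0,0],[0,0,0,0,0,0],[0,0,0,0,0,0],[0,0,0,0,0,0],[0,0,0,0,0,0],[0,0,0,0,0,0]],
], grip=0.004, newtons=70)

```text
clock: 19.83
ee_pos: [418.4, -129.9, 12.0]
tcp_rot: [0.469, 0.529, 0.469, -0.529]
force: [-0.9, -0.1, 6.8]
finger_gap: 12.7
```

Emit:
play_rows([
  [[-0.03,0,0,0,0,0],[-0.04,0,0,0,0,0],[-0.04,0,0,0,0,0],[0,0.0204,-0.0305,0,0,0],[0,0.0204,-0.0305,0,0,0],[0,0.0204,-0.0305,0,0,0],[0,0.0204,-0.0305,0,0,0],[0,0.0204,-0.0305,0,0,0],[0,0.0204,-0.0305,0,0,0],[0,0.0204,-0.0305,0,0,0]],
])

```text
clock: 20.67
ee_pos: [585.6, 66.7, 121.0]
tcp_rot: [-0.469, -0.529, -0.469, 0.529]
force: [0.7, -1.2, -1.7]
finger_gap: 12.8
```

Emit:
play_rows([
  [[0,0.0204,-0.0305,0,0,0],[0,0.0204,-0.0305,0,0,0],[0,0,0,-0.1,0,0],[0,0,0,-0.1,0,0],[0,0,0,0,0,0],[0,0,0,0,0,0],[0,0,0,0,0,0],[0,0,0,0,0,0],[0,0,0,0,0,0],[0,0,0,0,0,0]],
])

```text
clock: 21.5
ee_pos: [633.0, 120.4, 121.5]
tcp_rot: [0.519, 0.48, 0.519, -0.48]
force: [-0.2, 0.6, -1.0]
finger_gap: 12.0
```

Run:
```python
from h import *
w=cam("wrist","w8"); s=state(); print(s["ee_pos"],s["clock"],s["joint_pos"].round(2),s["finger_gap"])
Tm=R.from_quat(s["tcp_rot"],scalar_first=True).as_matrix(); print("tool y yaw",np.degrees(np.arctan2(Tm[1,1],Tm[0,1])))
q=cam("side"); crop(q,300,110,450,230,5,"q3")
```

```text
[633.04819806 120.47579108 121.48711333] 21.55 [0.12 0.49 1.49 0.   1.15 0.04] 12.468000002870179
tool y yaw 4.52505167634648
```

View pics/w8.png

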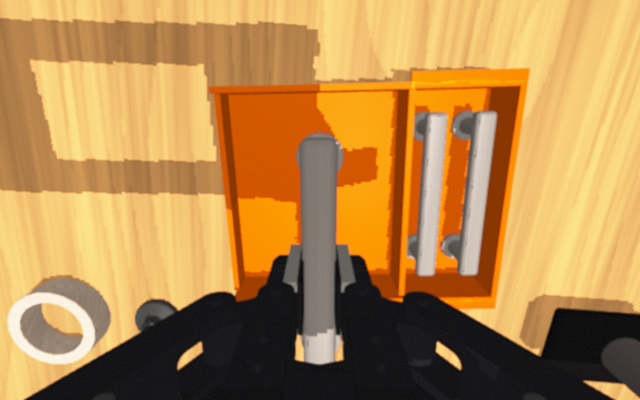

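View pics/q3.png

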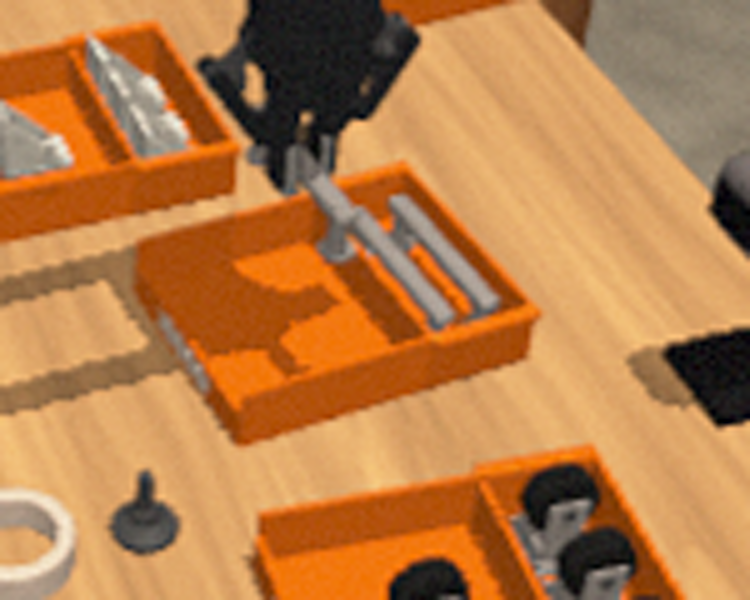

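Run:
```python
from h import *
w=cam("wrist"); 
X=onz(w,[(211,88),(236,299),(410,82),(493,304)],42); print(X.round(1))
print("handle end z=34+110:",onz(w,[(320,137),(320,364)],34+109).round(1))
```

```text
[[558.1 195.3  42. ]
 [575.1  45.7  42. ]
 [681.7 208.7  42. ]
 [768.2  57.2  42. ]]
handle end z=34+110: [[627.5 180.1 143. ]
 [635.3  82.8 143. ]]
```

Emit:
play_rows([
  [[0,0,-0.003,0,0,0],[0.02,0,0,0,0,0],[0.024,0,0,0,0,0],[0.024,0,0,0,0,0],[0.02,0,0,0,0,0],[0.01,0,0,0,0,0],[0.005,0,0,0,0,0],[0.0005,0,0,0,0,0],[0,0,0,0,0,0],[0,0,0,0,0,0]],
])

```text
clock: 22.48
ee_pos: [634.1, 124.0, 19.1]
tcp_rot: [0.52, 0.48, 0.519, -0.479]
force: [0.0, -0.3, -0.8]
finger_gap: 12.3
```

Emit:
play_rows([
  [[0.001,0,0,0,0,0],[0,0,0,0,0,0],[0,0,0,0,0,0],[0,0,0,0,0,0],[0.0005,0,0,0,0,0],[0,0,0,0,0,0],[0,0,0,0,0,0],[0,0,0,0,0,0],[0,0,0,0,0,0],[0,0,0,0,0,0]],
])

```text
clock: 23.32
ee_pos: [632.9, 123.8, 16.3]
tcp_rot: [0.52, 0.48, 0.52, -0.48]
force: [0.4, -0.0, -1.0]
finger_gap: 12.9
```

Emit:
play_rows([
  [[0.001,0,0,0,0,0],[0,0,0,0,0,0],[0,0,0,0,0,0],[0,0,0,0,0,0],[0,0,0,0,0,0],[0,0,0,0,0,0],[0,0,0,0,0,0],[0,0,0,0,0,0],[0,0,0,0,0,0],[0,0,0,0,0,0]],
])

```text
clock: 24.15
ee_pos: [633.1, 123.8, 16.0]
tcp_rot: [0.52, 0.48, 0.519, -0.479]
force: [-1.3, 0.4, 5.7]
finger_gap: 12.3
```

Emit:
play_rows([
  [[0,0,0,0,0,0],[0,0,0,0,0,0],[0,0,0,0,0,0],[0,0,0,0,0,0],[0,0,0,0,0,0],[-0.02,0,0,0,0,0],[-0.04,0,0,0,0,0],[-0.04,0,0,0,0,0],[-0.04,0,0,0,0,0],[-0.04,0,0,0,0,0]],
], grip=0.05)

```text
clock: 24.98
ee_pos: [632.4, 123.8, 196.8]
tcp_rot: [0.519, 0.479, 0.52, -0.48]
force: [0.7, 0.9, -0.3]
finger_gap: 50.0
```

Emit:
play_rows([
  [[-0.003,-0.0244,0.0289,0,0,0],[-0.003,-0.0244,0.0289,0,0,0],[-0.003,-0.0244,0.0289,0,0,0],[-0.003,-0.0244,0.0289,0,0,0],[-0.003,-0.0244,0.0289,0,0,0],[-0.003,-0.0244,0.0289,0,0,0],[-0.003,-0.0244,0.0289,0,0,0],[-0.003,-0.0244,0.0289,0,0,0],[-0.003,-0.0244,0.0289,0,0,0],[-0.003,-0.0244,0.0289,0,0,0]],
], grip=0.0854)

```text
clock: 25.82
ee_pos: [411.3, -184.8, 225.5]
tcp_rot: [0.52, 0.48, 0.52, -0.479]
force: [1.2, -1.4, -0.0]
finger_gap: 85.4
```

Emit:
play_rows([
  [[0,-0.0244,0.0289,0,0,0],[0,-0.0244,0.0289,0,0,0],[0,-0.0244,0.0289,0,0,0],[0,0,0,-0.116,0,0],[0,0,0,-0.116,0,0],[0,0,0,-0.116,0,0],[0,0,0,0,0,0],[0,0,0,0,0,0],[0,0,0,0,0,0],[0,0,0,0,0,0]],
])

```text
clock: 26.65
ee_pos: [346.8, -275.8, 225.3]
tcp_rot: [0.595, 0.383, 0.595, -0.383]
force: [1.0, -0.1, -0.6]
finger_gap: 85.4
```

Run:
```python
from h import *
w=cam("wrist","w9"); s=state(); print(s["ee_pos"],s["clock"],s["joint_pos"].round(2),s["finger_gap"])
Tm=R.from_quat(s["tcp_rot"],scalar_first=True).as_matrix(); print("tool y yaw",np.degrees(np.arctan2(Tm[1,1],Tm[0,1])))
print(proj(w,[[345.7,-275.3,34]]))
q=cam("side"); crop(q,250,100,450,250,4,"q4")
```

```text
[ 346.87604049 -275.81993185  225.30538665] 26.7 [-0.77  0.13  1.77 -0.    1.24 -1.19] 85.14692209492149
tool y yaw 24.478074419614515
[[319.33865058 176.43474187]]
```

View pics/w9.png

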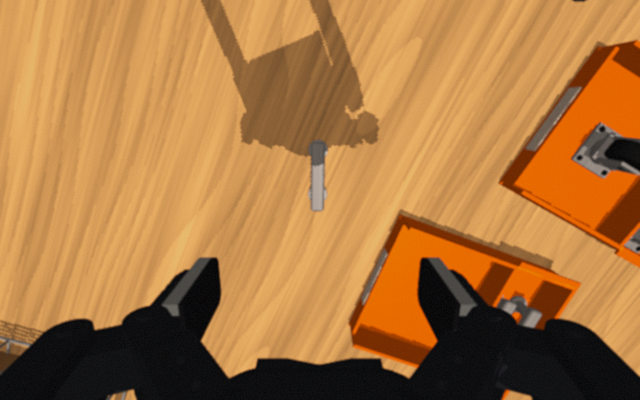

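View pics/q4.png

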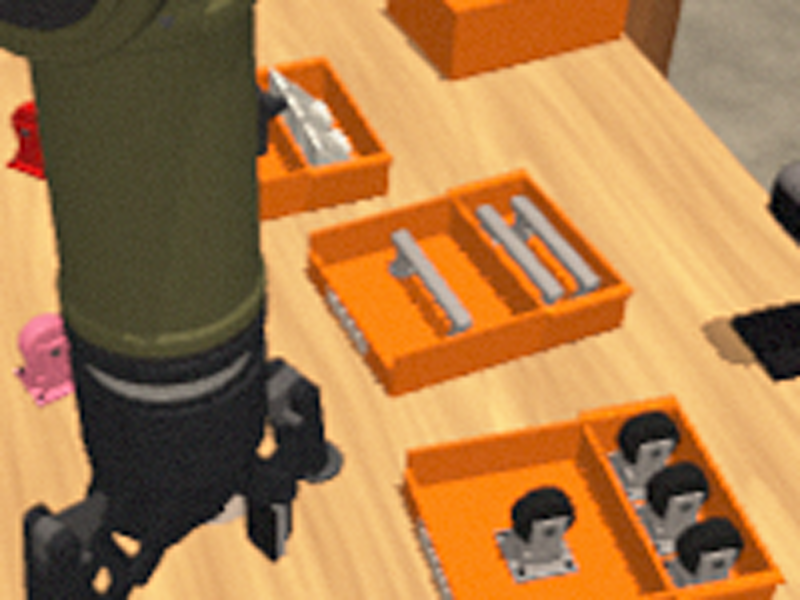

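The side view shows the long handle standing flat in its bay. In the wrist view the short handle runs from (319,141) to (317,210), across the jaws.

Run:
```python
from h import *
w=cam("wrist"); crop(w,290,130,350,220,6.5,"w9c")
L=onz(w,[(318.5,141),(317.3,210)],34)[:,:2]; d=L[0]-L[1]; print(L,L.mean(0),np.linalg.norm(d),np.degrees(np.arctan2(d[1],d[0]))-90)
```

```text
[[ 330.2014301  -243.2529543 ]
 [ 358.65903986 -308.76809362]] [ 344.43023498 -276.01052396] 71.42876894886749 23.478532297055025
```

View pics/w9c.png

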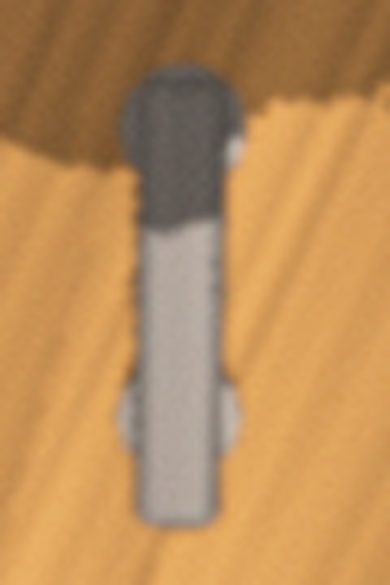

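Emit:
play_rows([
  [[0,-0.002,-0.0008,0,0,0],[0.03,0,0,0,0,0],[0.036,0,0,0,0,0],[0.036,0,0,0,0,0],[0.036,0,0,0,0,0],[0.036,0,0,0,0,0],[0.026,0,0,0,0,0],[0.014,0,0,0,0,0],[0,0,0,0,0,0],[0,0,0,0,0,0]],
])

```text
clock: 27.63
ee_pos: [344.2, -275.8, 10.8]
tcp_rot: [0.594, 0.383, 0.596, -0.382]
force: [0.2, -0.2, 0.9]
finger_gap: 85.7
```

Emit:
play_rows([
  [[0,0,0,0,0,0],[0,0,0,0,0,0],[0,0,0,0,0,0],[0,0,0,0,0,0],[0,0,0,0,0,0],[0,0,0,0,0,0],[0,0,0,0,0,0],[0,0,0,0,0,0],[0,0,0,0,0,0],[0,0,0,0,0,0]],
], grip=0.004)

```text
clock: 28.47
ee_pos: [344.8, -276.4, 12.0]
tcp_rot: [0.595, 0.382, 0.594, -0.382]
force: [-0.9, 0.5, 6.1]
finger_gap: 12.5
```

Emit:
play_rows([
  [[-0.03,0,0,0,0,0],[-0.035,0,0,0,0,0],[-0.035,0,0,0,0,0],[0,0.0221,0.0247,0,0,0],[0,0.0221,0.0247,0,0,0],[0,0.0221,0.0247,0,0,0],[0,0.0221,0.0247,0,0,0],[0,0.0221,0.0247,0,0,0],[0,0.0221,0.0247,0,0,0],[0,0,0,0.124,0,0]],
])

```text
clock: 29.3
ee_pos: [533.6, -359.5, 111.5]
tcp_rot: [0.573, 0.419, 0.567, -0.418]
force: [0.0, -0.8, -0.4]
finger_gap: 12.2
```

Emit:
play_rows([
  [[0,0,0,0.124,0,0],[0,0,0,0.124,0,0],[0,0,0,0,0,0],[0,0,0,0,0,0],[0,0,0,0,0,0],[0,0,0,0,0,0],[0,0,0,0,0,0],[0,0,0,0,0,0],[0,0,0,0,0,0],[0,0,0,0,0,0]],
])

```text
clock: 30.13
ee_pos: [526.7, -356.0, 111.4]
tcp_rot: [0.514, 0.486, 0.514, -0.486]
force: [0.3, 0.7, -0.6]
finger_gap: 12.5
```

Run:
```python
from h import *
w=cam("wrist","w10"); s=state(); print(s["ee_pos"],s["clock"],s["joint_pos"].round(2),s["finger_gap"])
Tm=R.from_quat(s["tcp_rot"],scalar_first=True).as_matrix(); print("tool y yaw",np.degrees(np.arctan2(Tm[1,1],Tm[0,1])))
```

```text
[ 526.69919959 -355.97729406  111.37456934] 30.1833 [-0.66  0.49  1.53 -0.    1.12 -0.72] 12.798483458664615
tool y yaw 3.2200810181375346
```

View pics/w10.png

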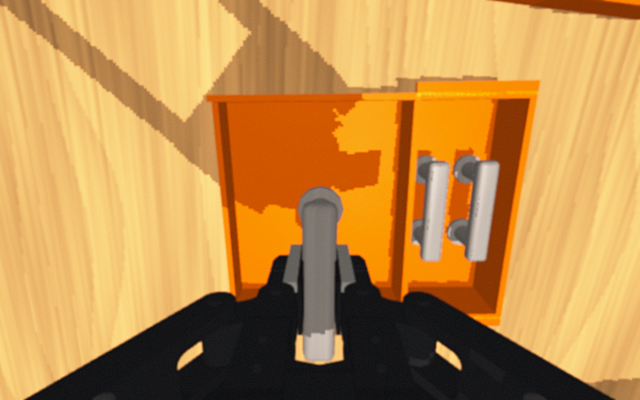

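The short handle is over the short-handle bin. It's parallel to the stock, with the front wall at column 220 and the divider at column 400.

Emit:
play_rows([
  [[0.018,0,0,0,0,0],[0.022,0,0,0,0,0],[0.022,0,0,0,0,0],[0.018,0,0,0,0,0],[0.009,0,0,0,0,0],[0.004,0,0,0,0,0],[0.0005,0,0,0,0,0],[0,0,0,0,0,0],[0,0,0,0,0,0],[0,0,0,0,0,0]],
])

```text
clock: 31.02
ee_pos: [527.5, -356.6, 19.1]
tcp_rot: [0.515, 0.486, 0.513, -0.486]
force: [-0.1, 0.2, -0.5]
finger_gap: 12.3
```

Emit:
play_rows([
  [[0.001,0,0,0,0,0],[0,0,0,0,0,0],[0,0,0,0,0,0],[0,0,0,0,0,0],[0.001,0,0,0,0,0],[0,0,0,0,0,0],[0,0,0,0,0,0],[0,0,0,0,0,0],[0,0,0,0,0,0],[0,0,0,0,0,0]],
])

```text
clock: 31.85
ee_pos: [526.9, -356.1, 16.1]
tcp_rot: [0.514, 0.486, 0.514, -0.486]
force: [0.1, 0.7, 2.6]
finger_gap: 12.6
```

Emit:
play_rows([
  [[0.0005,0,0,0,0,0],[0,0,0,0,0,0],[0,0,0,0,0,0],[0,0,0,0,0,0],[0,0,0,0,0,0],[0,0,0,0,0,0],[0,0,0,0,0,0],[0,0,0,0,0,0],[0,0,0,0,0,0],[0,0,0,0,0,0]],
])

```text
clock: 32.68
ee_pos: [527.0, -356.0, 16.0]
tcp_rot: [0.514, 0.486, 0.514, -0.486]
force: [0.4, 1.0, 6.1]
finger_gap: 12.5
```

Emit:
play_rows([
  [[0,0,0,0,0,0],[0,0,0,0,0,0],[0,0,0,0,0,0],[0,0,0,0,0,0],[0,0,0,0,0,0],[-0.02,0,0,0,0,0],[-0.04,0,0,0,0,0],[-0.04,0,0,0,0,0],[-0.04,0,0,0,0,0],[-0.04,0,0,0,0,0]],
], grip=0.05)

```text
clock: 33.52
ee_pos: [526.3, -355.7, 196.8]
tcp_rot: [0.513, 0.486, 0.514, -0.486]
force: [0.6, 0.2, -0.2]
finger_gap: 49.7
```

Emit:
play_rows([
  [[0,-0.03,0,0,0,0],[0,-0.03,0,0,0,0],[0,-0.03,0,0,0,0],[0,0,0,0,0,0],[0,0,0,0,0,0],[0,0,0,0,0,0],[0,0,0,0,0,0],[0,0,0,0,0,0],[0,0,0,0,0,0],[0,0,0,0,0,0]],
])

```text
clock: 34.35
ee_pos: [437.5, -360.9, 195.0]
tcp_rot: [0.514, 0.486, 0.514, -0.486]
force: [-0.3, -0.2, 0.1]
finger_gap: 49.7
```

Run:
```python
from h import *
w=cam("wrist","w11"); s=state(); print(s["ee_pos"],s["clock"],s["force"],s["finger_gap"])
r=cam("scene"); crop(r,150,100,470,320,2.5,"sc_f"); q=cam("side"); crop(q,240,100,480,370,2.2,"q_f")
```

```text
[ 437.35326056 -360.90450642  195.02860771] 34.4 [0.90945435 0.46819316 0.16139678] 49.98137108750131
```

View pics/sc_f.png

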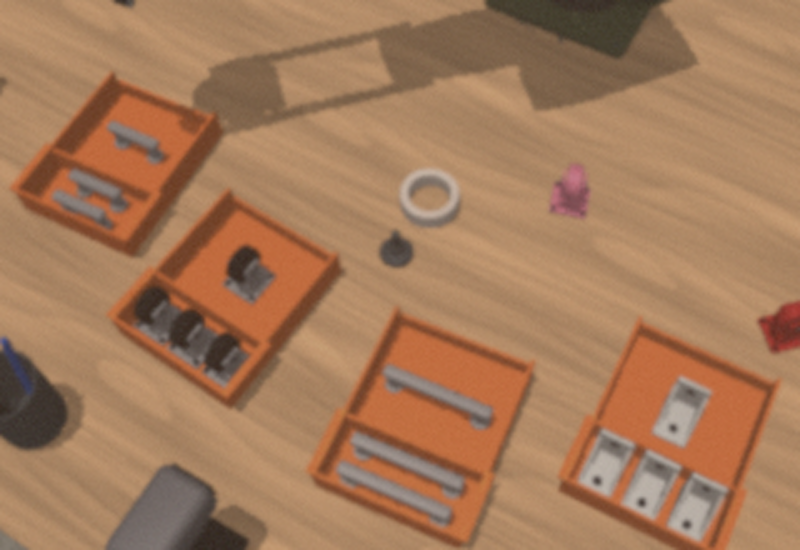

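View pics/q_f.png

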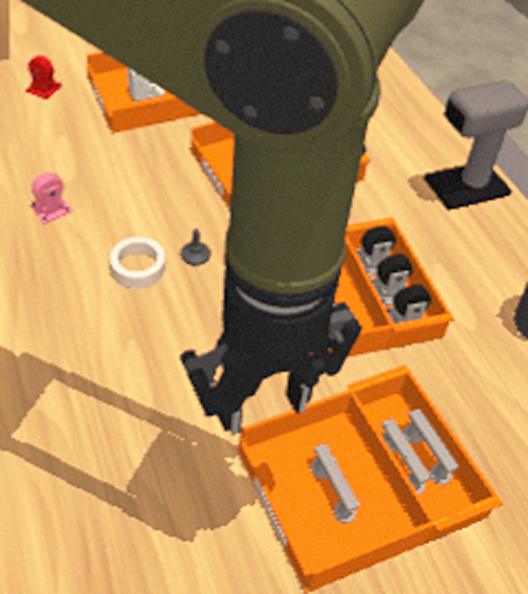

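View pics/w11.png

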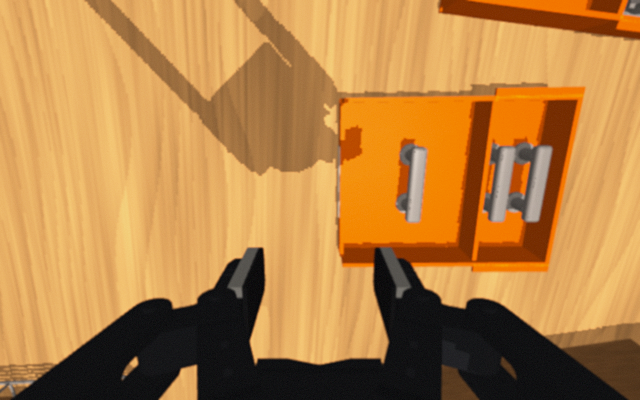

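All four parts stand flat in the right bays. In the scene crop they are the short handle (137,140), castor (248,275), long handle (438,395) and bracket (683,410). The tape and foot are where they were, and the arm touches nothing.

```bash
python3 -c "
from station import hand_in
print(hand_in())"
```

```text
the job is handed in; nothing more can be done
None
```

All four fittings are in the front bays of their matching bins, and the job was handed in at about 34.5 s of the 102 s allowed. I picked and placed them in the order bracket, castor, long handle, short handle. Each was lowered until I felt light contact with the bay floor (about 6–10 N), then released.

The last pictures show every part upright and flat, clear of the bay walls. The bracket and castor are clearest in the scene view, because the arm hid them in the final side view. The tape and levelling foot look unmoved by eye; I did not measure them again. The gripper ended open and clear, with force readings around zero.

- **Bay positions:** the scene and side cameras disagreed by 5–12 mm on the bay centres. I used the average, and wrist views of all the bays except the short handle's agreed to within about 5 mm. The short handle's bay I judged only by eye before lowering.
- **Grip openings:** they read slightly under the stated widths (handles 12.5 mm against 14, bracket 35.4 against 36, castor 26.4 against 27). Nothing slipped.

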